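# Lift a battery pack out through the port of a charging box

### The arm

A 6-joint arm with a two-finger parallel gripper is mounted at the origin on the work surface. World frame = base frame: x ahead of the robot, y to its left, z up, the work surface at z = 0. Lengths are in m, angles in rad, forces in N, time in s.
With the tool pointing down it reaches from about 0.25 to 0.725 m from the base axis. Payload 9.7 kg.
Tool frame: the origin (TCP) lies at the very end of the fingers, on their centre line; the grasp point (between the pads) lies 19 mm behind it; z points along the fingers, x is the direction in which the jaws open and shut, and the axes are right-handed (so a half turn about z gives the same grasp; the last joint's range is limited). The gripper opens to 85 mm and grips with 20 to 120 N. Pads are 22 mm wide; open, the fingers measure 114 mm over their backs; the gripper's body (76 mm by 85 mm) begins 54 mm behind the grasp point. The pads swing forward as they close: fully open they stand 13 mm farther back than shut.
Start: joints at [0, 0.087, 0.176, 1.66, 0, 1.571], TCP at [0.55, -0, 0.231] pointing down, gripper open.
Joint ranges: [-3.13, 3.13], [-0.85, 1.81], [-1.15, 1.24], [-2.2, 2.28], [-1.44, 1.52], [-3.14, 3.14]. Speed limits (rad/s): [2.22, 2.22, 2.57, 3.14, 3.14, 3.14].

### API

Orientations are given as a 3x3 rotation matrix whose columns are the frame's x, y, z axes.
In Python, from bench import ctrl, snapshot, job gives the robot as it stands.
- The arm moves only by the tool jog_arm, never from a script. Its arguments are lists of equal length, an entry for each row: "xyz": the shift along the tool's x, y, z in mm, a list of three; "rot": the turn, a rotation vector about the tool's x, y, z in rad, a list of three; "grip": the closure, from 0 (fully open) to 1 (shut). A call has 1 to 5 rows; each row is the pose to reach, as a shift and turn from the pose measured when the call began, along the tool's axes at that moment; what a row does not reach only later rows make up. A row lasts 1/10 s, in which the tool goes at most 50 mm and 8.59 degrees, less where a joint would pass 70% of its speed; a pose out of reach is approached as far as the arm can. A call with a gripper value outside its range is refused whole. The fingers move at their own pace and stop on an object; "force" is the grip in N (left out, the last holds). Time passes only in rows, so rows that repeat a pose let the fingers close. It gives the time, the measured TCP pose, the force and the opening at its end, in the units of the state.
- ctrl.get_obs(): the state, without advancing time (a new reading comes with each control period).
- snapshot(name): name is "scene" or "side" or "wrist"; returns a dict with "image" (420x560x3 uint8, red, green, blue), "range_z" (420x560 float32, m along the optical axis (not along the pixel's ray), 0 where there is no reading), "fx", "fy", "cx", "cy" (pixels), "rvec" (rotation vector, rad) and "tvec" (3), from world to camera coordinates, as OpenCV has them. Camera axes: x right, y down, z forward; pixel columns grow to the right and rows downward; lengths in m; the calibration is good to about 2 mm. The wrist camera is an equidistant fisheye: a pixel r from the principal point sees the ray r / f radians off the axis. A picture is of the moment at which its call begins.
- job.close_job(): hands the job in, once; it reports no verdict.
The state is a dict: "time_s": time; "joints": joint angles; "dq": joint speeds; "tau": joint torques, N m; "position": TCP position; "tcp_rot": TCP orientation; "wrist_force": force on the tool from outside, world axes, zero at the start; "ft_torque": the same for the moment, N m; "finger_gap": opening from 0.0 (shut) to 1.0 (fully open).
Only numpy, scipy, OpenCV 4.12 (cv2) and the standard library are available. Lean on these libraries where they do the work, as an engineer would, in place of code of your own. Each camera call takes 0.05 s, during which the arm holds its last target. There are 200 camera calls.

### The job

Reach down through the round port in the roof of the wooden charging box, lift the battery pack off its pedestal and bring it out. Stand it upright on the floor of the low square plywood tray on the bench: set it down and let go, do not drop it. Leave the matching spare pack, which stands out on the bench, where it is.

Things in the scene. Friction and masses are not known exactly. Their poses are not given: they have to be found in the camera images.
- pack_center (a point): Centre, half-way up, of the battery pack in the charging box: a loose grey plastic block 36 (x) x 56 (y) x 50 (z, up) mm, 0.2 to 0.4 kg, two brass contacts on top. It stands upright at any yaw on a round pedestal (34 mm across) right below the port; underside 100 mm above the bench, centre 35 mm below the roof's top face, top level with the roof's underside. Grip across the 36 mm side.
- port (a point): Centre of the round port (150 mm diameter) at the top face of the roof (10 mm thick) of the charging box. The box is fixed on the bench, dark wood with a clear pane on its far (+x) side, 240 x 240 mm, roof top 160 mm above the bench, nuts 9 mm high on the roof's corners; x and y run along its sides, z up.
- tray: Low square plywood tray fixed on the bench, 172 x 172 mm outside, 160 x 160 mm inside, walls 6 mm thick. Origin: centre of its underside, at bench level; its inner floor is 6 mm above that and its rim 22 mm above; x and y run along its sides, z up.
- spare_center (a point): Centre, half-way up, of the spare battery pack: same shape and size, standing on the open bench beyond the box and tray. A bystander: leave it alone.
Mind the look-alikes: they are no part of the job. Leave any red look-alike of the part that bears pack_center alone.

How it is judged:
On the way, in this order (a step that is already met when the one before it is completed fails the run):
1. the pack has been lifted out through the port, clear above the roof (height (world z) of pack_center above 0.2 m), for 0.1 s.
2. the pack is lowered to within 15 mm of the tray's floor while still held (x of pack_center in the frame of tray between -0.06 and 0.06 m and y of pack_center in the frame of tray between -0.06 and 0.06 m and z of pack_center in the frame of tray below 0.046 m and contact force between the fingers and pack above 0.3 N), for 0.05 s.
At the end, for the whole second after the job is handed in: The pack stands upright (within 10 degrees) on the tray's floor inside its walls (its centre within 60 mm of the tray's centre along each side of the tray, and no more than 36 mm above the bench), at rest and released (x of pack_center in the frame of tray between -0.06 and 0.06 m and y of pack_center in the frame of tray between -0.06 and 0.06 m and z of pack_center in the frame of tray below 0.036 m and angle between pack_center's own z axis and vertical below 0.17 rad and linear speed of pack below 0.02 m/s and contact force between the fingers and pack below 0.05 N); the robot touches nothing.
It fails at once if the spare pack is moved by more than 20 mm (distance of spare_center from where it was at the start of the episode above 0.02 m).
It also fails if it takes over 48 s, if anything falls off the work surface, if the arm or the gripper's body presses on something with over 40 N, if the wrist force passes 120 N, or if a joint passes its speed limit or range.

## Working session

There is one attempt and no reset: what is moved stays moved. The work goes in short steps, Python scripts to look and compute and a tool call to move; the robot and the scene stay as the last step left them, time stands still between calls to the robot, and variables do not carry over. Pictures are saved under pics/ and viewed, about 8 in all and at most 12, crops included, and the job is handed in when it is done.

Besides the shell and the picture viewer there is one more tool, called after "Call:" as name(argument=value, ...), one argument or row to a line, values as JSON. jog_arm: Moves the arm, as the interface text tells. Its arguments: {"type":"object","properties":{"xyz":{"type":"array","items":{"type":"array","items":{"type":"number"}}},"rot":{"type":"array","items":{"type":"array","items":{"type":"number"}}},"grip":{"type":"array","items":{"type":"number"}},"force":{"type":"number"}},"required":["xyz","rot","grip"]}

```bash
mkdir -p pics; cat > h.py <<'E'
import numpy as np, cv2
from bench import ctrl, snapshot, job
def cloud(s):
    R,_=cv2.Rodrigues(np.array(s["rvec"],float)); t=np.array(s["tvec"],float).ravel()
    z=s["range_z"]; v,u=np.mgrid[:z.shape[0],:z.shape[1]]
    P=np.stack([(u-s["cx"])/s["fx"]*z,(v-s["cy"])/s["fy"]*z,z],-1)
    W=(P-t)@R; W[z<=0]=np.nan
    return W
def save(im,n): cv2.imwrite("pics/"+n,np.ascontiguousarray(im[...,::-1]))
E
python3 - <<'E'
from h import *
import pickle
d={n:snapshot(n) for n in("scene","side","wrist")}
pickle.dump(d,open("d.pkl","wb"))
a=[d[n]["image"] for n in d]
im=np.vstack([np.hstack(a[:2]),np.hstack([a[2],a[2]*0])])
im=cv2.resize(im,(800,600),interpolation=cv2.INTER_AREA)
save(im,"a.png")
for n in d: print(n,{k:np.round(v,3) for k,v in d[n].items() if k not in("image","range_z")},(d[n]["range_z"]>0).mean())
print({k:np.round(v,3) for k,v in ctrl.get_obs().items()})
E
```

```text
scene {'fx': np.float64(394.044), 'fy': np.float64(394.044), 'cx': np.float64(274.905), 'cy': np.float64(208.382), 'rvec': array([ 1.196,  2.292, -1.032]), 'tvec': array([ 0.454, -0.235,  1.169])} 0.9959906462585034
side {'fx': np.float64(419.48), 'fy': np.float64(419.48), 'cx': np.float64(275.654), 'cy': np.float64(219.306), 'rvec': array([ 0.325, -2.84 ,  1.109]), 'tvec': array([0.594, 0.274, 0.762])} 0.9960076530612245
wrist {'fx': np.float64(325.192), 'fy': np.float64(325.192), 'cx': np.float64(276.748), 'cy': np.float64(212.405), 'rvec': array([-2.839e+00, -0.000e+00,  1.000e-03]), 'tvec': array([-0.55 , -0.039,  0.378])} 0.9960034013605442
{'time_s': np.float64(0.15), 'joints': array([-0.   ,  0.087,  0.175,  1.66 , -0.   ,  1.571]), 'dq': array([-0.001, -0.002,  0.002, -0.   ,  0.001,  0.001]), 'tau': array([-3.0000e-03, -5.2076e+01,  4.6504e+01,  1.4000e-02, -0.0000e+00,
       -0.0000e+00]), 'position': array([ 0.55 , -0.   ,  0.231]), 'tcp_rot': array([[ 1.   , -0.   , -0.001],
       [-0.   , -1.   , -0.   ],
       [-0.001,  0.   , -1.   ]]), 'wrist_force': array([-0.444,  0.207,  0.701]), 'ft_torque': array([0.014, 0.003, 0.028]), 'finger_gap': np.float64(1.001)}
```

View pics/a.png

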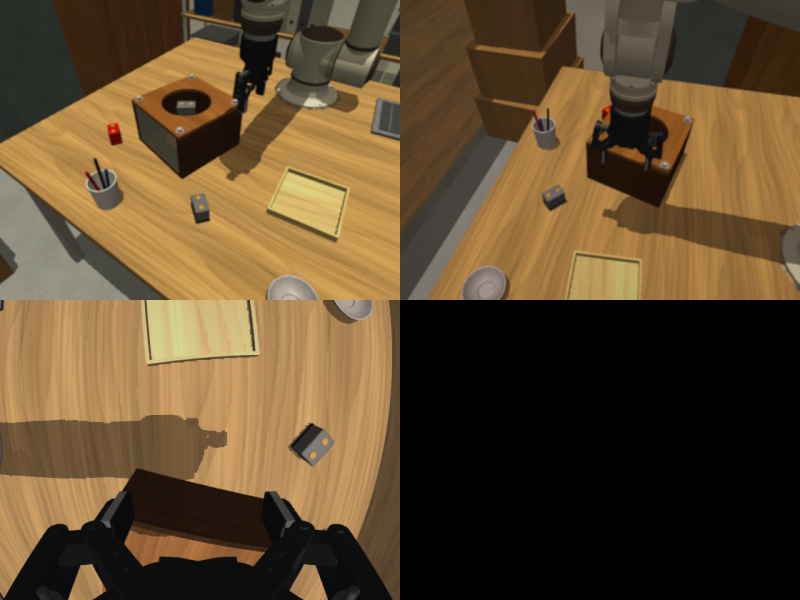

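The picture's scene view, in full-resolution pixels, shows three packs:
- The grey pack seen through the box's port at about (260,150). It fits the description, being inside the box below the port.
- The grey spare on the open bench at (280,291).
- The red look-alike at (160,187).

The tray is at about (431,284). Next I'll measure these and confirm with one crop.

```bash
python3 - <<'E'
from h import *
import pickle
d=pickle.load(open("d.pkl","rb")); s=d["scene"]; W=cloud(s); im=s["image"]
z=W[...,2]; v,u=np.mgrid[:420,:560]
hsv=cv2.cvtColor(im,cv2.COLOR_RGB2HSV)
def rect(m,name):
    m=cv2.morphologyEx(m.astype(np.uint8),cv2.MORPH_OPEN,np.ones((2,2)))
    n,l,st,_=cv2.connectedComponentsWithStats(m); k=1+st[1:,4].argmax(); m=l==k
    p=W[m]; r=cv2.minAreaRect((p[:,:2]*1000).astype(np.float32))
    print(name,m.sum(),"c",np.round(r[0],1),"size",np.round(r[1],1),"ang",round(r[2],1),"z",np.nanmedian(p[:,2]).round(4)); return m,p
roi=(u>170)&(u<350)&(v>90)&(v<250)
roof=roi&(abs(z-.16)<.004); m1,p=rect(roof,"roof")
# port: inner hole contour of roof mask
mm=cv2.morphologyEx(m1.astype(np.uint8),cv2.MORPH_CLOSE,np.ones((3,3)))
cs,h=cv2.findContours(mm,cv2.RETR_CCOMP,cv2.CHAIN_APPROX_NONE)
hole=max([c for c,hh in zip(cs,h[0]) if hh[3]>=0],key=cv2.contourArea)[:,0].astype(float)
R,_=cv2.Rodrigues(np.array(s["rvec"],float)); t=np.array(s["tvec"],float).ravel(); C=-R.T@t
def ray(px,zz):
    q=np.c_[(px[:,0]-s["cx"])/s["fx"],(px[:,1]-s["cy"])/s["fy"],np.ones(len(px))]@R
    return C+q*((zz-C[2])/q[:,2])[:,None]
print("port",cv2.fitEllipse((ray(hole,.16)[:,:2]*1000).astype(np.float32)))
roi2=(u>225)&(u<300)&(v>125)&(v<175)
pk=roi2&(abs(z-.15)<.0045)&(hsv[...,1]<90); m2,_=rect(pk,"packtop(depth, grey)")
pk=roi2&(abs(z-.15)<.0045); 
br=roi2&(hsv[...,1]>90)&(hsv[...,2]>110)&(z<.155)&(z>.14); n,l,st,ce=cv2.connectedComponentsWithStats(br.astype(np.uint8))
print("brass",[(st[i,4],ce[i].round(1),np.round(ray(ce[i:i+1],.15)[0,:2]*1000,1)) for i in range(1,n)])
tr=(u>350)&(v>220)&(v<350)&(z>.014)&(z<.027); m3,_=rect(tr,"tray rim")
tf=(u>350)&(v>220)&(v<350)&(z>.003)&(z<.010); rect(tf,"tray floor")
sp=(u>250)&(u<310)&(v>260)&(v<320)&(z>.044)&(z<.056); rect(sp,"spare")
print("cam",C)
o=im.copy(); 
for m,c in((m2,(0,255,0)),): 
    e=cv2.dilate(m.astype(np.uint8),np.ones((3,3)))-m.astype(np.uint8); o[e>0]=c
c=o[100:210,170:340]; save(np.hstack([cv2.resize(im[115:185,210:310],(400,280),interpolation=cv2.INTER_CUBIC),cv2.resize(o[115:185,210:310],(400,280),interpolation=cv2.INTER_NEAREST)]),"b.png")
E
```

```text
roof 5069 c [ 555.4 -163.4] size [331.5 238.5] ang 70.6 z 0.1606
port ((531.1821899414062, -211.35638427734375), (145.3717041015625, 148.6262969970703), 39.842384338378906)
packtop(depth, grey) 212 c [ 529.5 -215. ] size [33.3 53.2] ang 34.7 z 0.1499
brass [(np.int32(21), array([253.4, 144.6]), array([ 531.8, -232.6])), (np.int32(21), array([267.1, 144.7]), array([ 515.6, -207.5]))]
tray rim 1606 c [539.7 201. ] size [193.9 175.3] ang 5.3 z 0.0213
tray floor 5372 c [549.4 198.4] size [176.4 145.3] ang 10.8 z 0.007
spare 542 c [723.5 -21.4] size [95.9 29.3] ang 33.5 z 0.0503
cam [1.09123805 0.23381302 0.61894347]
```

View pics/b.png

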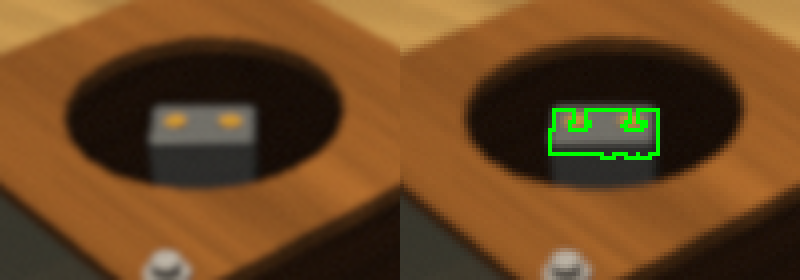

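The crop confirms the grey, brass-contact pack inside the port, centred near px (260,148). Its centre is about (0.530, -0.214) with the jaw axis at about 35°. I'll move over it now.

Call:
jog_arm(
  xyz=[
    [-4,45,-10],
    [-8,90,-10],
    [-12,130,-10],
    [-16,170,-10],
    [-20,213,-10],
  ],
  rot=[
    [0,0,-0.12],
    [0,0,-0.25],
    [0,0,-0.37],
    [0,0,-0.5],
    [0,0,-0.61],
  ],
  grip=[0,0,0,0,0],
)

```text
time_s: 0.65
position: [0.5294, -0.2144, 0.2406]
tcp_rot: [[0.816, 0.577, -0.001], [0.577, -0.816, 0.0], [-0.001, -0.001, -1.0]]
wrist_force: [0.7, 0.7, 0.4]
finger_gap: 1.004
```

Call:
jog_arm(
  xyz=[
    [0,0,0],
    [0,0,0],
    [0,0,0],
  ],
  rot=[
    [0,0,0],
    [0,0,0],
    [0,0,0],
  ],
  grip=[0,0,0],
)

```text
time_s: 0.95
position: [0.5294, -0.2138, 0.2405]
tcp_rot: [[0.817, 0.577, -0.002], [0.577, -0.817, 0.001], [-0.001, -0.001, -1.0]]
wrist_force: [0.4, -0.2, 0.4]
finger_gap: 1.004
```

```bash
cat >> h.py <<'E'
def wray(s,px,zz):
    px=np.atleast_2d(np.asarray(px,float))
    R,_=cv2.Rodrigues(np.array(s["rvec"],float)); C=-R.T@np.array(s["tvec"],float).ravel()
    K=np.array([[s["fx"],0,s["cx"]],[0,s["fy"],s["cy"]],[0,0,1]])
    n=cv2.fisheye.undistortPoints(px[:,None],K,np.zeros(4))[:,0]
    q=np.c_[n,np.ones(len(n))]@R
    return C+q*((zz-C[2])/q[:,2])[:,None]
E
python3 - <<'E'
from h import *
import pickle
s=snapshot("wrist"); pickle.dump(s,open("w1.pkl","wb"))
im=s["image"]; save(cv2.resize(im,(800,600)),"c.png")
o=ctrl.get_obs(); print(o["time_s"],o["position"],o["tcp_rot"].round(3),o["joints"].round(2))
# brass
hsv=cv2.cvtColor(im,cv2.COLOR_RGB2HSV)
E
```

```text
1.0 [ 0.52954624 -0.21341968  0.24061766] [[ 0.816  0.578 -0.001]
 [ 0.578 -0.816  0.   ]
 [-0.001 -0.001 -1.   ]] [-0.38  0.14  0.26  1.68 -0.    0.57]
```

View pics/c.png

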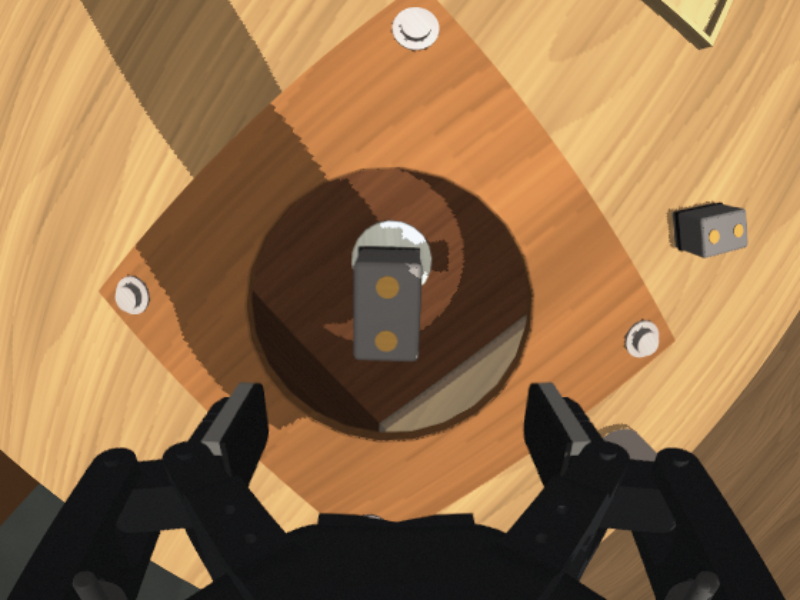

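The wrist view shows the grey pack centred in the port, with its top face from (355,263) to (420,360) in the 800-px view. Its long side is across the jaws, nearly aligned. The spare is at right, (712,230).

```bash
python3 - <<'E'
from h import *
import pickle
s=pickle.load(open("w1.pkl","rb")); o=ctrl.get_obs(); T=o["tcp_rot"]; p=o["position"]
def rep(n,px,z):
    P=wray(s,np.array(px,float)*.7,z); d=(P-p)@T*1000
    print(n,P[:,:2].mean(0).round(4),"tool mean",d[:,:2].mean(0).round(1)); print(d[:,:2].round(1).tolist()); return P
rep("pack",[(356,263),(422,263),(419,360),(354,360)],.150)
rep("brass",[(387,287),(386,341)],.150)
rep("nuts",[(415,28),(131,295),(643,339)],.165)
# port ellipse edges at roof top: left, right, top, bottom
rep("port",[(249,297),(531,297),(388,168)],.160)
# tray from scene: rim points, robust
d=pickle.load(open("d.pkl","rb"))["scene"]; W=cloud(d); z=W[...,2]; x,y=W[...,0],W[...,1]
m=(z>.016)&(z<.028)&(x>.4)&(x<.7)&(y>.08)&(y<.33)
for k in(1,5):
  m2=cv2.morphologyEx(m.astype(np.uint8),cv2.MORPH_CLOSE,np.ones((3,3))); n,l,st,ce=cv2.connectedComponentsWithStats(m2)
q=l==(1+st[1:,4].argmax()); P=W[q&m][:,:2]*1000
print("tray rim pts",len(P),np.percentile(P,[1,50,99],axis=0).round(0).tolist(),cv2.minAreaRect(P.astype(np.float32)))
E
```

```text
pack [ 0.5274 -0.2179] tool mean [-4.3  2.5]
[[-20.3, -24.6], [13.4, -24.5], [12.7, 29.5], [-22.9, 29.6]]
brass [ 0.5273 -0.2188] tool mean [-4.9  3.2]
[[-4.5, -11.8], [-5.2, 18.3]]
nuts [ 0.5032 -0.1751] tool mean [  0.7 -46.5]
[[9.0, -140.1], [-144.7, -12.5], [137.7, 13.2]]
port [ 0.5091 -0.1903] tool mean [ -3.3 -30.6]
[[-75.6, -9.5], [69.3, -9.4], [-3.6, -72.8]]
tray rim pts 1473 [[460.0, 108.0], [577.0, 211.0], [642.0, 289.0]] ((549.0325317382812, 197.8443603515625), (176.1183319091797, 172.18084716796875), 5.355886936187744)
```

Call:
jog_arm(
  xyz=[
    [-4,3,0],
    [-4,3,30],
    [-4,3,60],
    [-4,3,90],
    [-4,3,110],
  ],
  rot=[
    [0,0,0],
    [0,0,0],
    [0,0,0],
    [0,0,0],
    [0,0,0],
  ],
  grip=[0,0,0,0,0],
)

```text
time_s: 1.5
position: [0.5274, -0.2172, 0.1285]
tcp_rot: [[0.816, 0.578, -0.003], [0.578, -0.816, 0.001], [-0.002, -0.002, -1.0]]
wrist_force: [0.6, -0.3, 0.3]
finger_gap: 0.998
```

Call:
jog_arm(
  xyz=[
    [0,0,10],
    [0,0,20],
    [0,0,20],
  ],
  rot=[
    [0,0,0],
    [0,0,0],
    [0,0,0],
  ],
  grip=[0,0,0],
)

```text
time_s: 1.8
position: [0.5271, -0.2167, 0.1078]
tcp_rot: [[0.816, 0.579, -0.004], [0.579, -0.816, 0.001], [-0.002, -0.003, -1.0]]
wrist_force: [0.4, -0.0, 0.0]
finger_gap: 1.005
```

```bash
python3 - <<'E'
from h import *
a=snapshot("wrist")["image"]; b=snapshot("scene")["image"]
save(np.hstack([cv2.resize(a,(400,300)),cv2.resize(b[60:210,170:370],(400,300))]),"d.png")
o=ctrl.get_obs();print(o["time_s"],o["position"],o["wrist_force"])
E
```

```text
1.9 [ 0.52768331 -0.21714439  0.10938685] [-0.28427804 -0.55210442  0.75194795]
```

View pics/d.png

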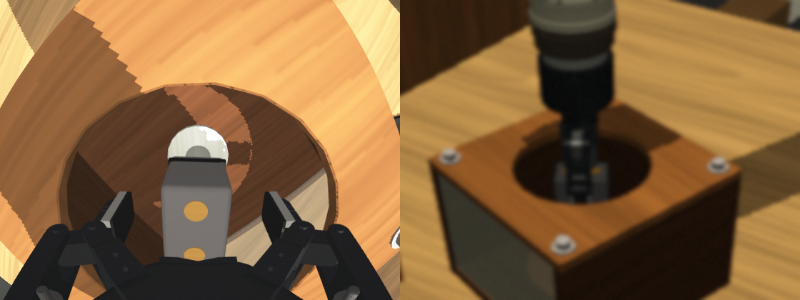

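The fingers are down in the port with the pack centred between the pads, and nothing is touching. Next I close the gripper.

Call:
jog_arm(
  xyz=[
    [0,0,0],
    [0,0,0],
    [0,0,0],
    [0,0,0],
    [0,0,0],
  ],
  rot=[
    [0,0,0],
    [0,0,0],
    [0,0,0],
    [0,0,0],
    [0,0,0],
  ],
  grip=[0.3,0.6,1,1,1],
  force=50,
)

```text
time_s: 2.4
position: [0.5279, -0.2174, 0.11]
tcp_rot: [[0.816, 0.578, -0.001], [0.578, -0.816, -0.0], [-0.001, -0.001, -1.0]]
wrist_force: [-0.9, -1.3, 5.9]
finger_gap: 0.419
```

Call:
jog_arm(
  xyz=[
    [0,0,0],
    [0,0,0],
    [0,0,0],
    [0,0,-10],
    [0,0,-25],
  ],
  rot=[
    [0,0,0],
    [0,0,0],
    [0,0,0],
    [0,0,0],
    [0,0,0],
  ],
  grip=[1,1,1,1,1],
)

```text
time_s: 2.9
position: [0.5272, -0.217, 0.1345]
tcp_rot: [[0.816, 0.578, -0.004], [0.578, -0.816, 0.001], [-0.002, -0.003, -1.0]]
wrist_force: [0.5, 0.3, -2.8]
finger_gap: 0.418
```

Held: the gap is 35.6 mm and the wrist carries about 3 N of weight. Lift straight up.

Call:
jog_arm(
  xyz=[
    [0,0,-25],
    [0,0,-55],
    [0,0,-85],
    [0,0,-115],
    [0,0,-135],
  ],
  rot=[
    [0,0,0],
    [0,0,0],
    [0,0,0],
    [0,0,0],
    [0,0,0],
  ],
  grip=[1,1,1,1,1],
)

```text
time_s: 3.4
position: [0.5278, -0.2172, 0.2729]
tcp_rot: [[0.816, 0.578, -0.001], [0.578, -0.816, 0.0], [-0.001, -0.001, -1.0]]
wrist_force: [0.7, 0.5, -4.2]
finger_gap: 0.415
```

Call:
jog_arm(
  xyz=[
    [0,0,0],
    [0,0,0],
  ],
  rot=[
    [0,0,0],
    [0,0,0],
  ],
  grip=[1,1],
)

```text
time_s: 3.6
position: [0.528, -0.2172, 0.2735]
tcp_rot: [[0.816, 0.578, 0.0], [0.578, -0.816, -0.0], [0.0, 0.0, -1.0]]
wrist_force: [-0.2, -0.0, -3.8]
finger_gap: 0.416
```

```bash
python3 - <<'E'
from h import *
a=snapshot("wrist")["image"]; s=snapshot("side"); b=s["image"]
save(np.hstack([cv2.resize(a,(400,300)),cv2.resize(b,(400,300))]),"e.png")
o=ctrl.get_obs();print(o["time_s"],o["position"],o["wrist_force"],o["finger_gap"])
T=o["tcp_rot"]; print("tray in tool mm",((np.array([.549,.198,o["position"][2]])-o["position"])@T*1000).round(1))
E
```

```text
3.7 [ 0.52755793 -0.21701793  0.2717807 ] [ 0.46579301  0.2242047  -3.39221907] 0.4159332218012293
tray in tool mm [ 2.576e+02 -3.261e+02  3.000e-01]
```

View pics/e.png

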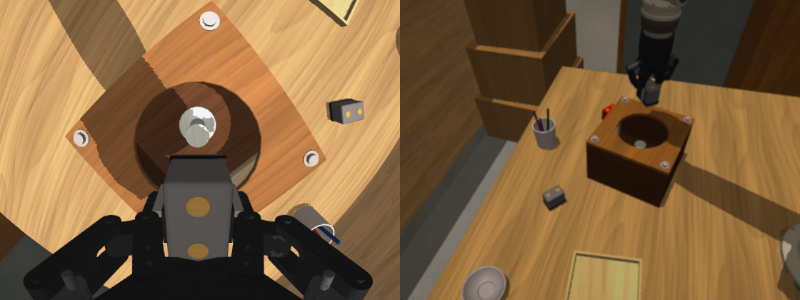

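The pack is out, upright in the fingers and clear above the roof; the pedestal is empty in the port. Now I carry it to the tray at about (0.549, 0.198).

Call:
jog_arm(
  xyz=[
    [20,-25,0],
    [45,-57,0],
    [71,-90,0],
    [97,-123,0],
    [123,-156,0],
  ],
  rot=[
    [0,0,0.1],
    [0,0,0.2],
    [0,0,0.3],
    [0,0,0.4],
    [0,0,0.5],
  ],
  grip=[1,1,1,1,1],
)

```text
time_s: 4.2
position: [0.537, -0.017, 0.2705]
tcp_rot: [[0.994, 0.112, -0.005], [0.112, -0.994, 0.001], [-0.004, -0.002, -1.0]]
wrist_force: [-0.0, 0.3, -3.8]
finger_gap: 0.417
```

Call:
jog_arm(
  xyz=[
    [7,-44,0],
    [15,-88,0],
    [22,-132,0],
    [30,-176,0],
    [36,-212,0],
  ],
  rot=[
    [0,0,0],
    [0,0,0],
    [0,0,0],
    [0,0,0],
    [0,0,0],
  ],
  grip=[1,1,1,1,1],
)

```text
time_s: 4.7
position: [0.5483, 0.1999, 0.269]
tcp_rot: [[0.994, 0.113, -0.007], [0.113, -0.994, 0.0], [-0.007, -0.001, -1.0]]
wrist_force: [0.7, -1.2, -3.5]
finger_gap: 0.419
```

Call:
jog_arm(
  xyz=[
    [0,0,30],
    [0,0,70],
    [0,0,110],
    [0,0,150],
    [0,0,190],
  ],
  rot=[
    [0,0,0],
    [0,0,0],
    [0,0,0],
    [0,0,0],
    [0,0,0],
  ],
  grip=[1,1,1,1,1],
)

```text
time_s: 5.2
position: [0.5458, 0.1996, 0.076]
tcp_rot: [[0.994, 0.113, -0.009], [0.113, -0.994, -0.0], [-0.009, -0.001, -1.0]]
wrist_force: [0.2, 0.8, -4.3]
finger_gap: 0.416
```

```bash
python3 - <<'E'
from h import *
a=snapshot("scene"); b=snapshot("side")
save(np.hstack([cv2.resize(a["image"][150:360,280:560],(400,300)),cv2.resize(b["image"][210:420,160:440],(400,300))]),"f.png")
o=ctrl.get_obs();print(o["time_s"],o["position"],o["tcp_rot"].round(3),o["wrist_force"],o["finger_gap"])
for s in(a,b):
    W=cloud(s);z=W[...,2];m=(z>.016)&(z<.028)&(W[...,0]>.4)&(W[...,0]<.7)&(W[...,1]>.08)&(W[...,1]<.33);P=W[m][:,:2]*1000
    print(np.percentile(P,[1,99],axis=0).round(0).tolist(),cv2.minAreaRect(P.astype(np.float32)))
# pack bottom: points near pack from side/scene, grey
for s in(a,b):
    W=cloud(s);m=(abs(W[...,0]-o["position"][0])<.04)&(abs(W[...,1]-o["position"][1])<.04)&(W[...,2]>.03)&(W[...,2]<.2)
    print("lowest object z",np.percentile(W[m][:,2],[1,3,10]).round(4),m.sum())
E
```

```text
5.3 [0.54278558 0.19851399 0.07182133] [[ 0.993  0.113 -0.018]
 [ 0.113 -0.994 -0.004]
 [-0.018  0.001 -1.   ]] [-0.63390162  0.09706384 -4.0668393 ] 0.4152800693971914
[[459.0, 108.0], [642.0, 289.0]] ((549.4974975585938, 197.76718139648438), (174.9115753173828, 172.52256774902344), 5.355095863342285)
[[464.0, 106.0], [640.0, 237.0]] ((551.5424194335938, 170.8434295654297), (172.4905548095703, 119.25666809082031), 5.840539455413818)
lowest object z [0.0692 0.0712 0.0793] 1059
lowest object z [0.0642 0.0701 0.0806] 1278
```

View pics/f.png

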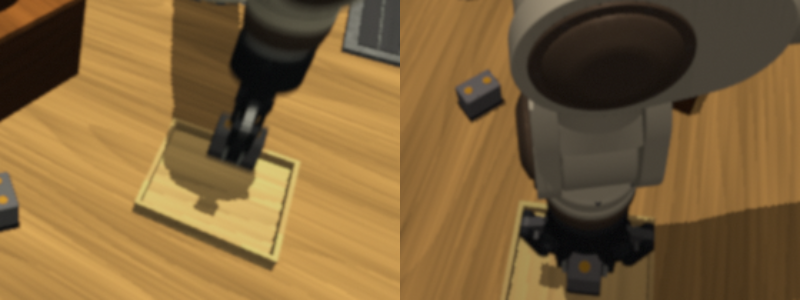

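The pack hangs over the middle of the tray. Its bottom is about 62 mm above the bench, so I descend near the floor and then go slowly.

Call:
jog_arm(
  xyz=[
    [0,0,15],
    [0,0,30],
    [0,0,40],
    [0,0,46],
    [0,0,46],
  ],
  rot=[
    [0,0,0],
    [0,0,0],
    [0,0,0],
    [0,0,0],
    [0,0,0],
  ],
  grip=[1,1,1,1,1],
)

```text
time_s: 5.8
position: [0.5419, 0.1983, 0.0256]
tcp_rot: [[0.993, 0.113, -0.018], [0.113, -0.994, -0.004], [-0.019, 0.002, -1.0]]
wrist_force: [-1.1, -0.4, -2.5]
finger_gap: 0.412
```

Call:
jog_arm(
  xyz=[
    [0,0,0],
    [0,0,0],
  ],
  rot=[
    [0,0,0],
    [0,0,0],
  ],
  grip=[1,1],
)

```text
time_s: 6.0
position: [0.5424, 0.1985, 0.0265]
tcp_rot: [[0.993, 0.113, -0.017], [0.113, -0.994, -0.003], [-0.017, 0.001, -1.0]]
wrist_force: [-0.3, 0.5, -3.8]
finger_gap: 0.414
```

Call:
jog_arm(
  xyz=[
    [0,0,3],
    [0,0,5],
    [0,0,7],
    [0,0,7],
  ],
  rot=[
    [0,0.017,0],
    [0,0.017,0],
    [0,0.017,0],
    [0,0.017,0],
  ],
  grip=[1,1,1,1],
)

```text
time_s: 6.4
position: [0.542, 0.1984, 0.0192]
tcp_rot: [[0.994, 0.113, -0.001], [0.113, -0.994, -0.002], [-0.001, 0.001, -1.0]]
wrist_force: [0.3, 1.3, -3.1]
finger_gap: 0.416
```

Call:
jog_arm(
  xyz=[
    [0,0,1],
    [0,0,2],
    [0,0,2],
  ],
  rot=[
    [0,0,0],
    [0,0,0],
    [0,0,0],
  ],
  grip=[1,1,1],
)

```text
time_s: 6.7
position: [0.5419, 0.1984, 0.017]
tcp_rot: [[0.994, 0.113, -0.001], [0.113, -0.994, -0.002], [-0.001, 0.002, -1.0]]
wrist_force: [0.4, -0.7, -3.0]
finger_gap: 0.414
```

Call:
jog_arm(
  xyz=[
    [0,0,1],
    [0,0,1],
    [0,0,1],
  ],
  rot=[
    [0,0,0],
    [0,0,0],
    [0,0,0],
  ],
  grip=[1,1,1],
)

```text
time_s: 7.0
position: [0.542, 0.1983, 0.0161]
tcp_rot: [[0.994, 0.113, -0.001], [0.113, -0.994, -0.002], [-0.001, 0.001, -1.0]]
wrist_force: [1.6, -0.4, -2.3]
finger_gap: 0.412
```

Call:
jog_arm(
  xyz=[
    [0,0,1],
    [0,0,1],
    [0,0,1],
  ],
  rot=[
    [0,0,0],
    [0,0,0],
    [0,0,0],
  ],
  grip=[1,1,1],
)

```text
time_s: 7.3
position: [0.5421, 0.1983, 0.016]
tcp_rot: [[0.994, 0.113, -0.0], [0.113, -0.994, -0.001], [-0.0, 0.001, -1.0]]
wrist_force: [-3.0, -2.3, 5.2]
finger_gap: 0.408
```

Floor contact: the wrist force went from -3 N to +5 N. Now I open gradually.

Call:
jog_arm(
  xyz=[
    [0,0,0],
    [0,0,0],
    [0,0,0],
    [0,0,0],
    [0,0,0],
  ],
  rot=[
    [0,0,0],
    [0,0,0],
    [0,0,0],
    [0,0,0],
    [0,0,0],
  ],
  grip=[0.55,0.45,0.35,0.2,0.1],
  force=20,
)

```text
time_s: 7.8
position: [0.5421, 0.1984, 0.0159]
tcp_rot: [[0.994, 0.113, -0.0], [0.113, -0.994, -0.001], [-0.0, 0.001, -1.0]]
wrist_force: [-0.2, 0.4, 0.8]
finger_gap: 0.897
```

Call:
jog_arm(
  xyz=[
    [0,0,0],
    [0,0,0],
    [0,0,0],
    [0,0,-10],
    [0,0,-30],
  ],
  rot=[
    [0,0,0],
    [0,0,0],
    [0,0,0],
    [0,0,0],
    [0,0,0],
  ],
  grip=[0,0,0,0,0],
)

```text
time_s: 8.3
position: [0.5412, 0.198, 0.0454]
tcp_rot: [[0.994, 0.113, -0.003], [0.113, -0.994, -0.002], [-0.003, 0.002, -1.0]]
wrist_force: [-0.1, 0.8, -0.2]
finger_gap: 0.999
```

Call:
jog_arm(
  xyz=[
    [0,0,-30],
    [0,0,-70],
    [0,0,-110],
    [0,0,-140],
    [0,0,-140],
  ],
  rot=[
    [0,0,0],
    [0,0,0],
    [0,0,0],
    [0,0,0],
    [0,0,0],
  ],
  grip=[0,0,0,0,0],
)

```text
time_s: 8.8
position: [0.5431, 0.1989, 0.1913]
tcp_rot: [[0.994, 0.113, 0.005], [0.113, -0.994, 0.0], [0.005, 0.0, -1.0]]
wrist_force: [-0.5, 0.9, -0.1]
finger_gap: 1.002
```

```bash
python3 - <<'E'
from h import *
s=snapshot("wrist"); a=snapshot("scene"); W=cloud(a)
save(np.hstack([cv2.resize(s["image"],(400,300)),cv2.resize(a["image"],(400,300))]),"g.png")
z=W[...,2];m=(abs(z-.056)<.006)&(abs(W[...,0]-.545)<.06)&(abs(W[...,1]-.198)<.06);P=W[m]
print(m.sum(),np.median(P,0).round(4),cv2.minAreaRect((P[:,:2]*1000).astype(np.float32)))
o=ctrl.get_obs();print(o["time_s"],o["position"],o["wrist_force"],o["finger_gap"])
W0=None
m=(abs(z-.05)<.006)&(abs(W[...,0]-.72)<.06)&(abs(W[...,1]+.02)<.06);P=W[m];print("spare",cv2.minAreaRect((P[:,:2]*1000).astype(np.float32)))
E
```

```text
532 [0.5467 0.1983 0.0567] ((543.0411376953125, 197.72317504882812), (37.62651824951172, 55.58415603637695), 7.299559116363525)
8.9 [0.541888   0.19851975 0.18646903] [ 0.95370872  0.49215082 -0.78288227] 0.9978078915574725
spare ((742.8152465820312, -18.910755157470703), (57.0989875793457, 35.70391082763672), 49.2254753112793)
```

View pics/g.png

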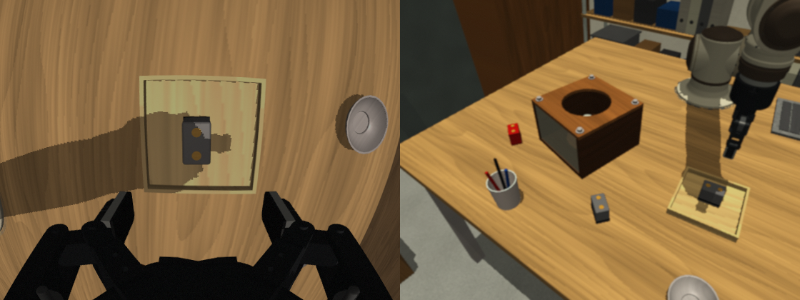

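The pack stands upright in the tray, at about (197,140) in the wrist view. Its top is at z 0.057, it is about 6 mm from the tray centre, and the gripper is clear. The spare and the red block look untouched.

```bash
python3 - <<'E'
from h import *
import pickle
W=cloud(pickle.load(open("d.pkl","rb"))["scene"]);z=W[...,2]
m=(abs(z-.05)<.006)&(abs(W[...,0]-.72)<.06)&(abs(W[...,1]+.02)<.06);print("spare at start",cv2.minAreaRect((W[m][:,:2]*1000).astype(np.float32)))
o=ctrl.get_obs();print(abs(o["dq"]).max(),o["time_s"])
print(job.close_job())
E
```

```text
spare at start ((742.72216796875, -18.94329071044922), (57.28951644897461, 35.92539596557617), 48.396732330322266)
0.04246016443062827 8.9
the job is handed in; nothing more can be done
None
```

I took the grey pack out through the port, carried it to the tray, lowered it until it touched the floor, released it and backed off. I handed the job in at 8.9 s; no verdict was reported.

**Last checks:**
- **Pack:** it stands upright with its top at 56.7 mm, where 56 mm is expected. Its centre is at about (0.543, 0.198), roughly 6 mm from the tray's centre at (0.549, 0.198).
- **Gripper:** fully open, with the TCP at about 0.19 m and wrist force near zero. The last joint-speed reading was still slightly non-zero, at 0.04 rad/s.
- **Spare pack:** it measures within 0.1 mm of where it started.

**Disagreements:**
- The first rough estimates of the roof, tray and spare outlines did not match their known sizes. I measured the port, tray and spare again; the roof was not needed.
- The side camera saw only part of the tray, because the arm hid the rest, so I did not use its tray centre.
- The tool tilted about 1° during the descent. I corrected that before touchdown.

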